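# Tip the slow feeder down and push it up to the bench stop

## Robot

A 7-joint arm with a two-finger parallel gripper is mounted at the origin on the work surface. World frame = base frame: x ahead of the robot, y to its left, z up, the work surface at z = 0. Lengths are in m, angles in rad, forces in N, time in s.
With the tool pointing down it reaches from about 0.425 to 0.875 m from the base axis. Payload 4.7 kg.
Tool frame: the origin (TCP) lies midway between the tips of the shut fingers; the grasp point (between the pads) lies 19 mm behind it (r.tcp_to_grasp is the distance from the TCP to the grasp point, in m); z points along the fingers, y is the line along which they close (so a half turn about z gives the same grasp; the last joint's range is limited). The gripper opens to 85 mm and grips with 20 to 120 N. Pads are 22 mm wide; open, the fingers measure 114 mm over their backs; the gripper's body (76 mm by 85 mm) begins 54 mm behind the grasp point. The pads swing forward as they close: fully open they stand 13 mm farther back than shut.
Start: joints at [1.238, 0.321, -0.07, 1.45, 0.023, 1.371, -0.057], TCP at [0.221, -0.611, 0.231] pointing down, gripper open.
Joint ranges: [-2.86, 2.86], [-0.3, 2.09], [-1.38, 1.24], [0.06, 2.45], [-1.56, 4.7], [0.09, 2.05], [-2.69, 2.69]. Speed limits (rad/s): [2.57, 2.57, 3.14, 3.14, 3.14, 3.14, 3.14].

## Interface

Orientations are given as a unit quaternion [x, y, z, w].
In Python, from rig import readout, optics, ticket, r gives the robot as it stands.
- The arm moves only by the tool play_rows, never from a script. Its arguments are lists of equal length, an entry for each row: "translation": the shift along the world's x, y, z in cm, a list of three; "rot": the turn, a rotation vector about the world's x, y, z in rad, a list of three; "hand": the finger opening in cm, from 0 to 8.54. In form: {"translation": [[x, y, z], ...], "rot": [[ax, ay, az], ...], "hand": [hand, ...]}. A call has 1 to 5 rows; each row shifts and turns the commanded pose from where the row before left it; what a row does not reach is not made up. A row lasts 1/12 s, in which the tool goes at most 41.7 mm and 7.16 degrees, less where a joint would pass 70% of its speed; a pose out of reach is approached as far as the arm can. A call with a gripper value outside its range is refused whole. The fingers move at their own pace and stop on an object; the grip force is fixed at half the most. Time passes only in rows, so rows that do not move let the fingers close. It gives the time, the measured TCP pose, the force, the opening and the grip force at its end, in the units of the state.
- readout.get_state(): the state, without advancing time (a new reading comes with each control period).
- optics.capture(name): name is "scene" or "top" or "wrist"; returns the picture (480x640x3 uint8, red, green, blue); there is no depth.
- optics.calibration(name): a dict with "camera_matrix" (3x3 intrinsics, pixels), "extrinsics" (4x4, takes a point from world to camera coordinates). Camera axes: x right, y down, z forward; pixel columns grow to the right and rows downward; lengths in m; the calibration is good to about 2 mm. A picture is of the moment at which its call begins: read the wrist's pose just before it. calibration takes no time and is no camera call; for the wrist camera it gives the pose at the moment of the call.
- ticket.finish_job(): hands the job in; it is judged then, once.
The state is a dict: "time": time; "q": joint angles; "qvel": joint speeds; "joint_efforts": joint torques, N m; "ee_pos": TCP position; "ee_rot": TCP orientation; "wrist_force": force on the tool from outside, world axes, zero at the start; "ft_torque": the same for the moment, N m; "width": finger opening in m; "finger_force": force on a finger pad.
Only numpy, scipy, OpenCV 4.12 (cv2) and the standard library are available. Lean on these libraries where they do the work, as an engineer would, in place of code of your own. Each camera call takes 0.05 s, during which the arm holds its last target. There are 200 camera calls.

## Task

The slow feeder has been left standing on edge on the grooming bench: push it over so that it lies flat on its smooth back with the ridges facing up. Then push it along the bench until the long edge that was uppermost lies flush, along its whole length, against the raised metal stop bar. Only push it, never lift or carry it, and leave everything else on the bench where it is.

Things in the scene. Friction and masses are not known exactly. Their poses are not given: they have to be found in the camera images.
- feeder: grey plastic slow-feeder slab, 160 mm long, 130 high, 36 thick, 0.25 to 0.49 kg, upright on a 160 mm edge. Origin: centre of the edge face it stands on. Own z up its height, y along its length, x through its thickness from the ridged face (-18 mm; rim 6 mm wide, ridges, 12 mm deep) to the smooth back (+18 mm). At the start own x lies within 0.5 rad of world x: ridges towards the robot
- feeder_mid (a point): middle of the feeder: 65 mm above its origin as it stands, about 18 mm above the bench when flat. Pushed on the ridged face near the top, the feeder topples after about 12 degrees and falls away onto its back; then own x points straight down and own z roughly away from the robot
- feeder_corner_l (a point): left end (own y = +80 mm) of the feeder's upper 160 mm edge face (own z = 130 mm), at mid-thickness
- feeder_corner_r (a point): right end (own y = -80 mm) of the same edge face. The feeder slides with a push of 2 to 8 N; driven into the bar more than about 15 degrees askew it can wedge there, so turn it square before it meets the bar
- stop: straight steel stop bar fixed on the far part of the bench, 700 mm long, 20 mm wide, 25 mm high. Origin: centre of its underside; own y along its length, own x across it, away from the robot; the face the feeder must meet is at own x = -10 mm. Its own x lies within 0.2 rad of world x
- shampoo: white upright shampoo bottle with a black cap, 85 x 50 mm, 180 mm high; stands beside the feeder, to its left or right, about 0.3 m from it; origin under its centre
- tin: low round aluminium balm tin, diameter 60 mm, 25 mm high, some 80 mm beyond the shampoo bottle; origin under its centre
- bowl: round steel bowl, diameter 150 mm, 55 mm high, on the right of the bench; origin under its centre
- jar: amber glass treat jar with a steel lid, diameter 90 mm, 130 mm high, on the left of the bench; origin under its centre
- comb: purple plastic comb lying flat on the right of the bench, near the robot, 180 x 40 mm, 7 mm high; origin under its middle
- slicker: black slicker brush lying on the left of the bench, near the robot, 180 mm long, head 100 x 50 mm, pins up to 30 mm high; origin on the bench where the handle meets the head
- fingerbrush: small clear silicone finger brush standing like a thimble, diameter 28 mm, 44 mm high, some 65 mm from the shampoo bottle on the robot side; origin under its centre
There are look-alikes about, which are no part of the job. What is shaped like the feeder but green is not meant.

How it is judged:
On the way, in this order (a step that is already met when the one before it is completed fails the run):
1. the feeder has been tipped over and lies flat, ridges up (angle between feeder's own x axis and vertical above 2.97 rad and height (world z) of feeder_mid below 0.03 m), for 0.2 s.
2. its leading long edge has been pushed flush against the stop bar (all of step 1 and x of feeder_corner_l in the frame of stop between -0.015 and 0 m and x of feeder_corner_r in the frame of stop between -0.015 and 0 m and y of feeder_mid in the frame of stop between -0.33 and 0.33 m), for 0.2 s.
At the end, for the whole second after the job is handed in: The feeder lies flat (within 10 degrees) and ridges up on the bench, at rest, with both ends of the long edge that was uppermost no more than 5 mm from the face of the stop bar and its middle within 330 mm of the bar's middle (all of step 2 and linear speed of feeder below 0.01 m/s and angular speed of feeder below 0.05 rad/s); the robot touches nothing.
It fails at once if the feeder is lifted off the bench while tipping (height (world z) of feeder_mid above 0.08 m).
It fails at once if the feeder is lifted or carried lying level (angle between feeder's own x axis and vertical above 2.8 rad and height (world z) of feeder_mid above 0.045 m).
It fails at once if a thing other than the feeder is moved from its place (more than 30 mm) (distance of any of shampoo, tin, bowl, jar, comb, slicker, fingerbrush from where it was at the start of the episode above 0.03 m).
It fails at once if a thing other than the feeder is tipped over (angle between any of shampoo, tin, bowl, jar, comb, slicker, fingerbrush's own z axis and vertical above 0.5 rad).
It also fails if it takes over 51 s, if anything falls off the work surface, if the arm or the gripper's body presses on something with over 40 N, if the wrist force passes 120 N, or if a joint passes its speed limit or range.

## Working session

There is one attempt and no reset: what is moved stays moved. The work goes in short steps, Python scripts to look and compute and a tool call to move; the robot and the scene stay as the last step left them, time stands still between calls to the robot, and variables do not carry over. Pictures are saved under pics/ and viewed, at most 10 in all, crops included, and the job is handed in when it is done.

Besides the shell and the picture viewer there is one more tool, called after "Request:" by a JSON object that holds its "method" and its "body", one argument or row to a line. play_rows: Moves the arm, as the interface text tells. Its arguments: {"type":"object","properties":{"translation":{"type":"array","items":{"type":"array","items":{"type":"number"}}},"rot":{"type":"array","items":{"type":"array","items":{"type":"number"}}},"hand":{"type":"array","items":{"type":"number"}}},"required":["translation","rot","hand"]}

```bash
mkdir -p pics; cat > h.py <<'E'
import numpy as np, cv2
from rig import readout, optics, ticket, r
def cap(n,f):
    im=optics.capture(n); cv2.imwrite('pics/'+f,im[:,:,::-1]); return im
def ray(n,uv,z):
    c=optics.calibration(n);K=np.array(c['camera_matrix']);E=np.array(c['extrinsics'])
    R,t=E[:3,:3],E[:3,3];o=-R.T@t
    out=[]
    for p in np.atleast_2d(uv):
        d=R.T@np.linalg.solve(K,[p[0],p[1],1.]);out.append(o+d*(z-o[2])/d[2])
    return np.array(out)
def proj(n,P):
    c=optics.calibration(n);K=np.array(c['camera_matrix']);E=np.array(c['extrinsics'])
    q=(np.atleast_2d(P)@E[:3,:3].T+E[:3,3])@K.T
    return q[:,:2]/q[:,2:]
E
python3 - <<'E'
from h import *
cap('top','top0.png');cap('scene','scene0.png')
np.set_printoptions(precision=3,suppress=True)
s=readout.get_state();print(s['time'],s['ee_pos'],s['ee_rot'],s['width'])
for n in('top','scene'):
    E=np.array(optics.calibration(n)['extrinsics']);print(n,-E[:3,:3].T@E[:3,3],E[2,:3])
E
```

```text
0.1 [ 0.221 -0.611  0.23 ] [ 0.985  0.173 -0.    -0.001] 0.08526712094816567
top [0.427 0.004 1.348] [ 0.091 -0.017 -0.996]
scene [1.284 0.647 0.737] [-0.635 -0.555 -0.537]
```

View pics/top0.png

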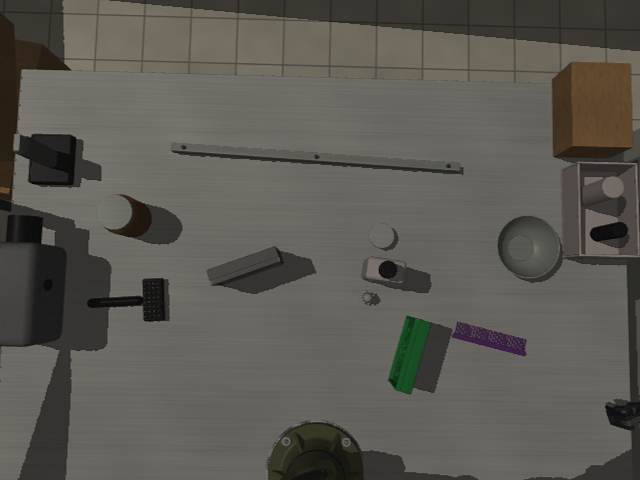

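View pics/scene0.png

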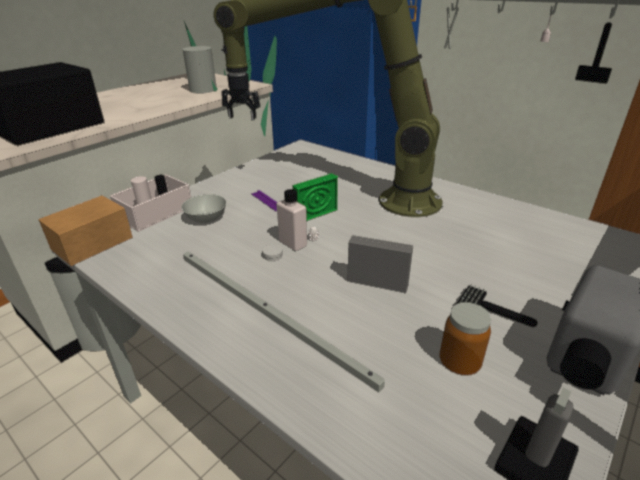

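The top view shows two feeder-shaped slabs: a grey one at (245,267) and a green one at (415,355). The grey one fits the description (grey, on edge, bottle about 0.3 m to its right). The stop bar runs from (172,147) to (462,170). I'll confirm with an enlarged crop.

```bash
python3 - <<'E'
from h import *
np.set_printoptions(precision=3,suppress=True)
im=cv2.imread('pics/top0.png')
c=im[230:310,190:330];cv2.imwrite('pics/crop0.png',cv2.resize(c,None,fx=5.5,fy=5.5,interpolation=cv2.INTER_CUBIC))
print('bar top near-face ends',ray('top',[[172,152],[462,174]],.025),'far',ray('top',[[173,143],[462,165]],.025))
for n,u,z in [('jar',(116,215),.13),('slickhead',(154,300),.02),('slickhandle',(90,302),.01),('tin',(382,236),.025),('shamp',(388,270),.18),('fb',(369,298),.03)]:
    print(n,ray('top',u,z)[0])
E
```

```text
bar top near-face ends [[ 0.744  0.36   0.025]
 [ 0.707 -0.34   0.025]] far [[ 0.766  0.359  0.025]
 [ 0.729 -0.34   0.025]]
jar [0.575 0.447 0.13 ]
slickhead [0.39  0.387 0.02 ]
slickhandle [0.381 0.54  0.01 ]
tin [ 0.552 -0.148  0.025]
shamp [ 0.466 -0.143  0.18 ]
fb [ 0.405 -0.118  0.03 ]
```

View pics/crop0.png

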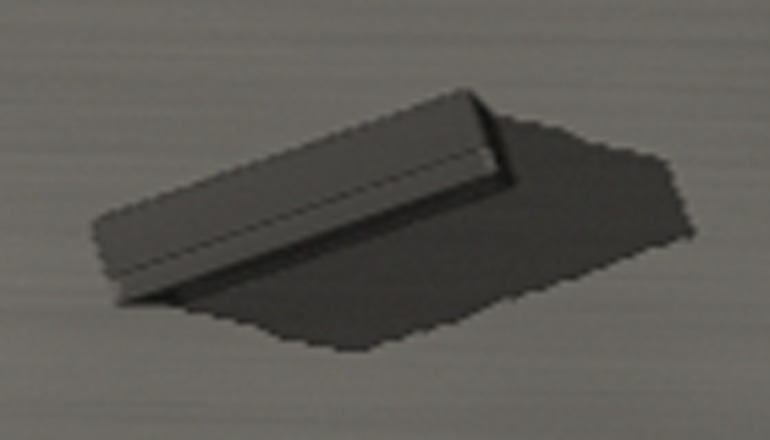

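The crop confirms the grey feeder upright: top face corners at crop (95,218), (468,90), (497,174), (120,302), with the ridged side towards the robot.

```bash
python3 - <<'E'
from h import *
np.set_printoptions(precision=3,suppress=True)
c=np.array([[95,218],[468,90],[497,174],[120,302]])/5.5+[190,230]-.4
P=ray('top',c,.13)[:,:2];print(P)
print('len',np.linalg.norm(P[0]-P[1]),np.linalg.norm(P[3]-P[2]),'thk',np.linalg.norm(P[0]-P[3]),np.linalg.norm(P[1]-P[2]))
y=(P[0]+P[3]-P[1]-P[2]);y/=np.linalg.norm(y);x=np.array([y[1],-y[0]])
m=P.mean(0);print('mid',m,'yaw',np.arctan2(x[1],x[0]),'x',x)
# bar
a=np.array([.744,.36]);b=np.array([.707,-.34]);d=(a-b)/np.linalg.norm(a-b);n=np.array([d[1],-d[0]]);print('bar yaw',np.arctan2(n[1],n[0]),'n',n)
# predicted lying: mid
f=m+x*(.018+.065);print('flat mid',f,'dist lead to bar',(a-f)@n-.065, 'near edge mid',f-.065*x)
print('scene check',proj('scene',[[*p,.13] for p in P]))
from scipy.spatial.transform import Rotation as R
print(R.from_quat(readout.get_state()['ee_rot']).as_matrix())
E
```

```text
[[0.461 0.245]
 [0.515 0.099]
 [0.482 0.087]
 [0.428 0.233]]
len 0.15520832798969786 0.156341169770657 thk 0.034667201081986336 0.035383209461863366
mid [0.472 0.166] yaw 0.3524642065314976 x [0.939 0.345]
bar yaw -0.052807999749158965 n [ 0.999 -0.053]
flat mid [0.55  0.195] dist lead to bar 0.12029822659766137 near edge mid [0.489 0.172]
scene check [[408.746 251.919]
 [347.656 241.234]
 [351.333 234.275]
 [411.432 244.623]]
[[ 0.94   0.34  -0.001]
 [ 0.34  -0.94   0.002]
 [-0.    -0.002 -1.   ]]
```

Request:
{"method": "play_rows", "body": {
  "translation": [
    [2.6, 2.8, 0],
    [2.6, 2.8, 0],
    [2.6, 2.8, 0],
    [2.6, 2.8, 0],
    [2.6, 2.8, 0]
  ],
  "rot": [
    [0, 0, 0],
    [0, 0, 0],
    [0, 0, 0],
    [0, 0, 0],
    [0, 0, 0]
  ],
  "hand": [8.54, 8.54, 8.54, 8.54, 8.54]
}}

```text
time: 0.52
ee_pos: [0.3517, -0.4696, 0.2309]
ee_rot: [0.985, 0.172, -0.0, -0.0]
wrist_force: [0.2, -0.1, 0.4]
width: 0.0854
finger_force: 0.0
```

Request:
{"method": "play_rows", "body": {
  "translation": [
    [2.4, 3, 0],
    [2.4, 3, 0],
    [2, 3.3, 0],
    [2, 3.3, 0],
    [1, 3.8, 0]
  ],
  "rot": [
    [0, 0, 0],
    [0, 0, 0],
    [0, 0, 0],
    [0, 0, 0],
    [0, 0, 0]
  ],
  "hand": [8.54, 8.54, 8.54, 8.54, 8.54]
}}

```text
time: 0.93
ee_pos: [0.4506, -0.3056, 0.2308]
ee_rot: [0.985, 0.173, 0.0, -0.0]
wrist_force: [0.8, 0.3, 0.9]
width: 0.0857
finger_force: 0.0
```

Request:
{"method": "play_rows", "body": {
  "translation": [
    [0, 4, 0],
    [0, 4, 0],
    [0, 4, 0],
    [0, 4, 0],
    [0, 4, 0]
  ],
  "rot": [
    [0, 0, 0],
    [0, 0, 0],
    [0, 0, 0],
    [0, 0, 0],
    [0, 0, 0]
  ],
  "hand": [8.54, 8.54, 8.54, 8.54, 8.54]
}}

```text
time: 1.35
ee_pos: [0.4482, -0.1054, 0.231]
ee_rot: [0.985, 0.172, -0.0, 0.0]
wrist_force: [0.7, 0.1, 0.0]
width: 0.0852
finger_force: 0.0
```

Request:
{"method": "play_rows", "body": {
  "translation": [
    [0, 4, 0],
    [-0.5, 4, 0],
    [-0.5, 4, 0],
    [-0.8, 4, 0],
    [-0.8, 4, 0]
  ],
  "rot": [
    [0, 0, 0],
    [0, 0, 0],
    [0, 0, 0],
    [0, 0, 0],
    [0, 0, 0]
  ],
  "hand": [8.54, 8.54, 8.54, 8.54, 8.54]
}}

```text
time: 1.77
ee_pos: [0.4219, 0.0945, 0.2311]
ee_rot: [0.985, 0.172, -0.0, 0.0]
wrist_force: [1.4, -0.5, 0.0]
width: 0.0853
finger_force: 0.0
```

Request:
{"method": "play_rows", "body": {
  "translation": [
    [-0.9, 2.4, 0],
    [-0.8, 2.4, 0],
    [0, 0, -3],
    [0, 0, -3],
    [0, 0, -3]
  ],
  "rot": [
    [0, 0, 0],
    [0, 0, 0],
    [0, 0, 0],
    [0, 0, 0],
    [0, 0, 0]
  ],
  "hand": [8.54, 8.54, 8.54, 8.54, 8.54]
}}

```text
time: 2.18
ee_pos: [0.4059, 0.1411, 0.1406]
ee_rot: [0.985, 0.173, 0.001, 0.001]
wrist_force: [-0.1, 0.0, -0.2]
width: 0.0854
finger_force: 0.0
```

Request:
{"method": "play_rows", "body": {
  "translation": [
    [0, 0, -2],
    [0, 0, -1.6],
    [0.94, 0.34, 0],
    [0.94, 0.34, 0],
    [0.94, 0.34, 0]
  ],
  "rot": [
    [0, 0, 0],
    [0, 0, 0],
    [0, 0, 0],
    [0, 0, 0],
    [0, 0, 0]
  ],
  "hand": [8.54, 8.54, 8.54, 8.54, 8.54]
}}

```text
time: 2.6
ee_pos: [0.4339, 0.1508, 0.1047]
ee_rot: [0.985, 0.173, -0.001, 0.0]
wrist_force: [-0.1, 0.3, -0.2]
width: 0.0858
finger_force: 0.0
```

```bash
python3 - <<'E'
from h import *
cap('scene','s1.png')
E
```

```text
(no output)
```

View pics/s1.png

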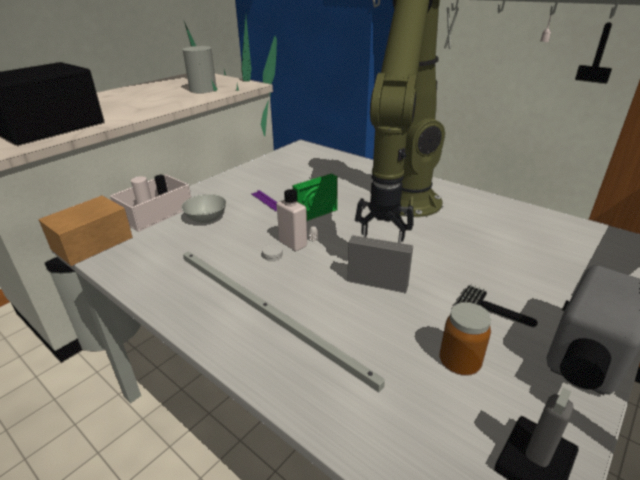

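The open fingers (363–410, 235) stand just behind the feeder's top edge, centred. Now pushing gently.

Request:
{"method": "play_rows", "body": {
  "translation": [
    [0.56, 0.2, 0],
    [0.56, 0.2, 0],
    [0.56, 0.2, 0],
    [0.47, 0.17, 0],
    [0.47, 0.17, 0]
  ],
  "rot": [
    [0, 0, 0],
    [0, 0, 0],
    [0, 0, 0],
    [0, 0, 0],
    [0, 0, 0]
  ],
  "hand": [8.54, 8.54, 8.54, 8.54, 8.54]
}}

```text
time: 3.07
ee_pos: [0.4607, 0.1603, 0.1054]
ee_rot: [0.985, 0.173, 0.0, 0.0]
wrist_force: [-1.0, 0.7, 1.1]
width: 0.0852
finger_force: 0.1
```

Request:
{"method": "play_rows", "body": {
  "translation": [
    [0.47, 0.17, 0],
    [0.47, 0.17, 0],
    [0.47, 0.17, 0],
    [0.47, 0.17, 0],
    [0, 0, 0]
  ],
  "rot": [
    [0, 0, 0],
    [0, 0, 0],
    [0, 0, 0],
    [0, 0, 0],
    [0, 0, 0]
  ],
  "hand": [8.54, 8.54, 8.54, 8.54, 8.54]
}}

```text
time: 3.48
ee_pos: [0.4801, 0.1675, 0.1054]
ee_rot: [0.985, 0.173, 0.0, -0.0]
wrist_force: [-0.4, -0.4, 0.3]
width: 0.0856
finger_force: 0.0
```

```bash
python3 - <<'E'
from h import *
a=cap('scene','s2.png')[170:400,250:490];b=cap('top','t2.png')[130:360,140:460]
cv2.imwrite('pics/s2c.png',np.hstack([cv2.resize(a,None,fx=1.4,fy=1.4),cv2.resize(b,None,fx=1.4,fy=1.4)])[:,:,::-1])
E
```

```text
(no output)
```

View pics/s2c.png

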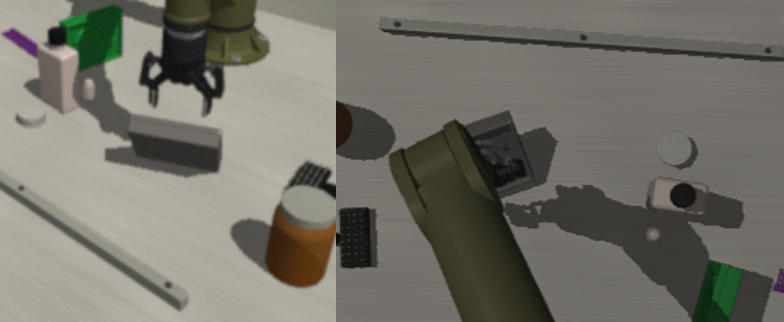

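The feeder is mid-fall, clear of the fingers, tipping away from the robot. Let it settle while backing off.

Request:
{"method": "play_rows", "body": {
  "translation": [
    [0, 0, 0],
    [-0.94, -0.34, 0.5],
    [-1.5, -0.54, 0],
    [-1.5, -0.54, 0],
    [-1.4, -0.5, 0]
  ],
  "rot": [
    [0, 0, 0],
    [0, 0, 0],
    [0, 0, 0],
    [0, 0, 0],
    [0, 0, 0]
  ],
  "hand": [8.54, 8.54, 8.54, 8.54, 8.54]
}}

```text
time: 4.0
ee_pos: [0.4247, 0.1476, 0.1102]
ee_rot: [0.985, 0.173, -0.0, 0.0]
wrist_force: [-0.2, -0.4, -0.5]
width: 0.0851
finger_force: 0.0
```

```bash
python3 - <<'E'
from h import *
a=cap('scene','s3.png')[200:400,280:480];b=cap('top','t3.png')[180:320,190:330]
cv2.imwrite('pics/s3c.png',np.hstack([cv2.resize(a,(400,560)),cv2.resize(b,None,fx=4,fy=4)[:,160:]])[:,:,::-1])
E
```

```text
(no output)
```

View pics/s3c.png

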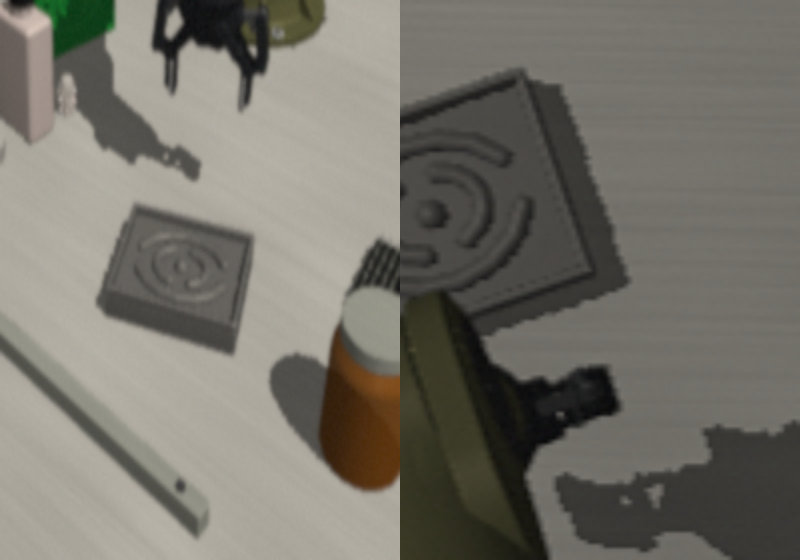

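The feeder lies flat, ridges up; its right-hand corners in the top view are at about (261.2,197.5) and (278,248).

```bash
python3 - <<'E'
from h import *
np.set_printoptions(precision=3,suppress=True)
P=ray('top',[[261.0,197.3],[277.8,247.8]],.036)[:,:2];v=P[0]-P[1];print(P,'height',np.linalg.norm(v))
x=v/np.linalg.norm(v);y=np.array([-x[1],x[0]]);mid=P.mean(0)+.08*y
print('yaw',np.arctan2(x[1],x[0]),'mid',mid,'near mid',mid-.065*x)
n=np.array([.9986,-.0528]);a=np.array([.744,.36]);print([(a-p)@n for p in (P[0],P[0]+.16*y)])
s=ray('scene',np.array([[137,206],[252,236]])/[2,2.8]+[280,200],.036);print(s)
E
```

```text
[[0.637 0.142]
 [0.518 0.099]] height 0.12672290963052724
yaw 0.3482088598823316 mid [0.55  0.196] near mid [0.489 0.174]
[np.float64(0.09536949357818501), np.float64(0.1578284116308972)]
[[0.522 0.11  0.036]
 [0.467 0.25  0.036]]
```

Request:
{"method": "play_rows", "body": {
  "translation": [
    [0, 0, -3],
    [0, 0, -3],
    [0, 0, -2.4],
    [0, 0, -1.6],
    [0, 0, -0.7]
  ],
  "rot": [
    [0, 0, 0],
    [0, 0, 0],
    [0, 0, 0],
    [0, 0, 0],
    [0, 0, 0]
  ],
  "hand": [8.54, 8.54, 8.54, 8.54, 8.54]
}}

```text
time: 4.52
ee_pos: [0.4246, 0.1478, 0.0012]
ee_rot: [0.985, 0.173, -0.002, -0.0]
wrist_force: [-0.4, 0.0, -0.1]
width: 0.0855
finger_force: 0.0
```

Request:
{"method": "play_rows", "body": {
  "translation": [
    [1.2, 0.45, 0],
    [1.2, 0.45, 0],
    [1.2, 0.45, 0],
    [0.94, 0.35, 0],
    [0.47, 0.17, 0]
  ],
  "rot": [
    [0, 0, 0],
    [0, 0, 0],
    [0, 0, 0],
    [0, 0, 0],
    [0, 0, 0]
  ],
  "hand": [8.54, 8.54, 8.54, 8.54, 8.54]
}}

```text
time: 4.93
ee_pos: [0.4779, 0.1675, 0.004]
ee_rot: [0.985, 0.172, 0.001, -0.0]
wrist_force: [-0.1, -0.7, 0.1]
width: 0.0854
finger_force: 0.0
```

Request:
{"method": "play_rows", "body": {
  "translation": [
    [0.47, 0.17, 0],
    [0.47, 0.17, 0],
    [0.47, 0.17, 0],
    [0.47, 0.17, 0],
    [0.47, 0.17, 0]
  ],
  "rot": [
    [0, 0, 0],
    [0, 0, 0],
    [0, 0, 0],
    [0, 0, 0],
    [0, 0, 0]
  ],
  "hand": [8.54, 8.54, 8.54, 8.54, 8.54]
}}

```text
time: 5.35
ee_pos: [0.4996, 0.1749, 0.0031]
ee_rot: [0.985, 0.172, 0.0, 0.0]
wrist_force: [-0.9, -0.0, -0.8]
width: 0.0857
finger_force: 0.8
```

Request:
{"method": "play_rows", "body": {
  "translation": [
    [0.66, 0.23, 0],
    [0.67, 0.2, 0],
    [0.68, 0.18, 0],
    [0.68, 0.15, 0],
    [0.69, 0.12, 0]
  ],
  "rot": [
    [0, 0, -0.04],
    [0, 0, -0.04],
    [0, 0, -0.04],
    [0, 0, -0.04],
    [0, 0, -0.04]
  ],
  "hand": [8.54, 8.54, 8.54, 8.54, 8.54]
}}

```text
time: 5.77
ee_pos: [0.5336, 0.1845, 0.0032]
ee_rot: [0.997, 0.073, 0.0, -0.0]
wrist_force: [-1.3, 0.8, 0.3]
width: 0.0854
finger_force: 0.9
```

```bash
python3 - <<'E'
from h import *
s=readout.get_state();print(s['wrist_force'])
a=cap('scene','s4.png')[200:400,260:480];b=cap('top','t4.png')[130:290,170:330]
cv2.imwrite('pics/s4c.png',np.hstack([cv2.resize(a,(330,300)),cv2.resize(b,(450,450))[150:] if 0 else cv2.resize(b,(300,300))])[:,:,::-1])
E
```

```text
[-1.28075682  0.82677498  0.28800653]
```

View pics/s4c.png

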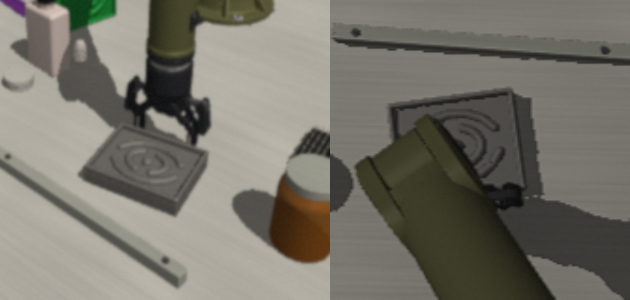

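Working: the feeder is turning and its far edge in the top view runs (201,185.5)–(267,178).

```bash
cat > g.py <<'E'
from h import *
np.set_printoptions(precision=4,suppress=True)
def rep(px):
    P=ray('top',px,.036)[:,:2];v=P[0]-P[1];print('L,R',P,'len',np.linalg.norm(v),'yaw',np.arctan2(-v[0],v[1]))
    n=np.array([.9986,-.0528]);a=np.array([.744,.36]);print('gap L,R',[(a-p)@n for p in P])
E
python3 - <<'E'
from g import *
rep([[200.9,185.5],[267.1,178]])
E
```

```text
L,R [[0.6619 0.2852]
 [0.6837 0.1291]] len 0.1576045496408993 yaw 0.1391817091219043
gap L,R [np.float64(0.0780858360798162), np.float64(0.04801047924754414)]
```

Request:
{"method": "play_rows", "body": {
  "translation": [
    [0.69, 0.09, 0],
    [0.7, 0.06, 0],
    [0.7, 0.03, 0],
    [0.7, 0, 0],
    [0.7, -0.03, 0]
  ],
  "rot": [
    [0, 0, -0.04],
    [0, 0, -0.04],
    [0, 0, -0.04],
    [0, 0, -0.04],
    [0, 0, -0.04]
  ],
  "hand": [8.54, 8.54, 8.54, 8.54, 8.54]
}}

```text
time: 6.28
ee_pos: [0.5677, 0.186, 0.0032]
ee_rot: [1.0, -0.027, -0.0, -0.0]
wrist_force: [-2.1, 1.3, -0.6]
width: 0.0855
finger_force: 1.1
```

```bash
python3 - <<'E'
from h import *
b=cap('top','t5.png')[130:240,170:310]
cv2.imwrite('pics/s5c.png',cv2.resize(b,None,fx=5,fy=5,interpolation=cv2.INTER_CUBIC)[:,:,::-1])
E
```

```text
(no output)
```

View pics/s5c.png

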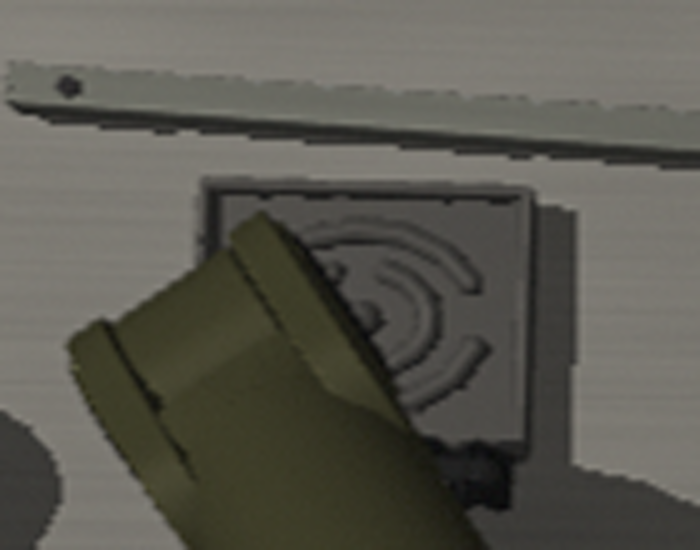

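Far edge at crop (203,178)–(535,187), bar just ahead with a narrower gap at the right.

```bash
python3 - <<'E'
from g import *
rep(np.array([[203,178],[535,187]])/5+[170,130]-.4)
print(ray('top',np.array([[12,105],[690,155]])/5+[170,130]-.4,.025))
E
```

```text
L,R [[0.7113 0.2652]
 [0.7109 0.1074]] len 0.1578562928184624 yaw -0.002645946739908358
gap L,R [np.float64(0.027679082310299228), np.float64(0.019761393331214277)]
[[0.747  0.3602 0.025 ]
 [0.7307 0.0341 0.025 ]]
```

Request:
{"method": "play_rows", "body": {
  "translation": [
    [0.5, -0.03, 0],
    [0.5, -0.03, 0],
    [0.4, -0.02, 0],
    [0.3, -0.02, 0],
    [0.3, -0.02, 0]
  ],
  "rot": [
    [0, 0, 0],
    [0, 0, 0],
    [0, 0, 0],
    [0, 0, 0],
    [0, 0, 0]
  ],
  "hand": [8.54, 8.54, 8.54, 8.54, 8.54]
}}

```text
time: 6.75
ee_pos: [0.5878, 0.1841, 0.0034]
ee_rot: [1.0, -0.026, -0.0, 0.0]
wrist_force: [-4.7, 1.3, 3.3]
width: 0.0854
finger_force: 2.3
```

Request:
{"method": "play_rows", "body": {
  "translation": [
    [0.2, -0.01, 0],
    [0.2, -0.01, 0],
    [0.1, 0, 0]
  ],
  "rot": [
    [0, 0, 0],
    [0, 0, 0],
    [0, 0, 0]
  ],
  "hand": [8.54, 8.54, 8.54]
}}

```text
time: 7.0
ee_pos: [0.5931, 0.1838, 0.0034]
ee_rot: [1.0, -0.027, -0.0, 0.0]
wrist_force: [-5.5, 0.1, 4.3]
width: 0.0855
finger_force: 2.5
```

Request:
{"method": "play_rows", "body": {
  "translation": [
    [0.2, -0.01, 0],
    [0.2, -0.01, 0]
  ],
  "rot": [
    [0, 0, 0],
    [0, 0, 0]
  ],
  "hand": [8.54, 8.54]
}}

```text
time: 7.17
ee_pos: [0.5969, 0.1837, 0.0033]
ee_rot: [1.0, -0.027, -0.0, 0.0]
wrist_force: [-4.2, 0.7, 3.6]
width: 0.0854
finger_force: 2.2
```

```bash
python3 - <<'E'
from h import *
b=cap('top','t6.png')[130:240,170:310]
cv2.imwrite('pics/s6c.png',cv2.resize(b,None,fx=5,fy=5,interpolation=cv2.INTER_CUBIC)[:,:,::-1])
E
```

```text
(no output)
```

View pics/s6c.png

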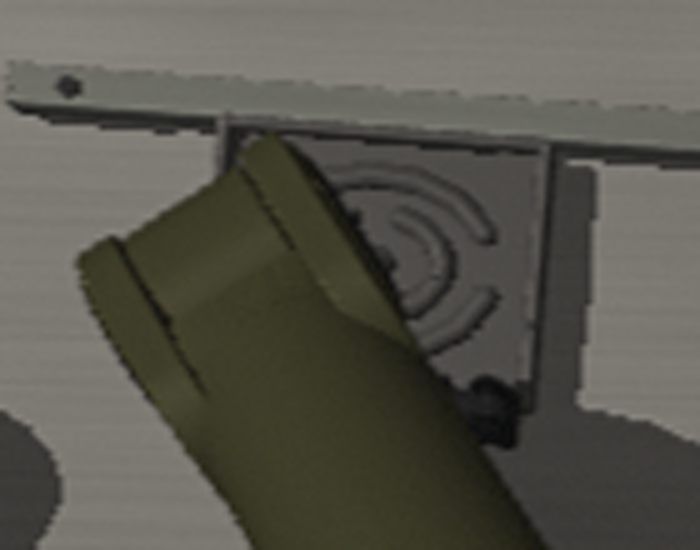

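The feeder's far edge, crop (222,118)–(553,145), runs parallel to the bar and overlaps its lower face line. Press gently until the force jumps.

Request:
{"method": "play_rows", "body": {
  "translation": [
    [0.2, -0.01, 0],
    [0.1, 0, 0]
  ],
  "rot": [
    [0, 0, 0],
    [0, 0, 0]
  ],
  "hand": [8.54, 8.54]
}}

```text
time: 7.38
ee_pos: [0.597, 0.1837, 0.003]
ee_rot: [1.0, -0.026, -0.003, 0.001]
wrist_force: [-14.4, -0.8, 10.2]
width: 0.0855
finger_force: 6.9
```

```bash
python3 - <<'E'
from g import *
rep(np.array([[222,118],[553,145]])/5+[170,130]-.4)
E
```

```text
L,R [[0.7406 0.2573]
 [0.7314 0.0994]] len 0.15823941206233402 yaw -0.057651243966129265
gap L,R [np.float64(-0.0019762361315180956), np.float64(-0.0012125146337004045)]
```

Force jumped to 14 N without motion and both gaps measure about 0: flush. Back off.

Request:
{"method": "play_rows", "body": {
  "translation": [
    [0, 0, 0],
    [0, 0, 0],
    [-0.8, 0.04, 0],
    [-1.5, 0.08, 0],
    [-2.5, 0.13, 0]
  ],
  "rot": [
    [0, 0, 0],
    [0, 0, 0],
    [0, 0, 0],
    [0, 0, 0],
    [0, 0, 0]
  ],
  "hand": [8.54, 8.54, 8.54, 8.54, 8.54]
}}

```text
time: 7.8
ee_pos: [0.5551, 0.1853, 0.0037]
ee_rot: [1.0, -0.028, 0.003, -0.001]
wrist_force: [0.2, -0.0, 0.1]
width: 0.0854
finger_force: 0.0
```

Request:
{"method": "play_rows", "body": {
  "translation": [
    [-2.5, 0, 1],
    [-2, -1, 2],
    [0, -3, 2],
    [0, -4, 1],
    [0, 0, 0]
  ],
  "rot": [
    [0, 0, 0],
    [0, 0, 0],
    [0, 0, 0],
    [0, 0, 0],
    [0, 0, 0]
  ],
  "hand": [8.54, 8.54, 8.54, 8.54, 8.54]
}}

```text
time: 8.22
ee_pos: [0.5106, 0.0968, 0.0655]
ee_rot: [0.999, -0.031, 0.004, 0.003]
wrist_force: [0.8, -1.4, -0.1]
width: 0.0858
finger_force: 0.0
```

```bash
python3 - <<'E'
from h import *
b=cap('top','t7.png')[130:240,170:310];a=cap('scene','s7.png')[220:400,250:450]
cv2.imwrite('pics/s7c.png',np.hstack([cv2.resize(b,(560,440),interpolation=cv2.INTER_CUBIC),cv2.resize(a,(240,440))])[:,:,::-1])
E
```

```text
(no output)
```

View pics/s7c.png

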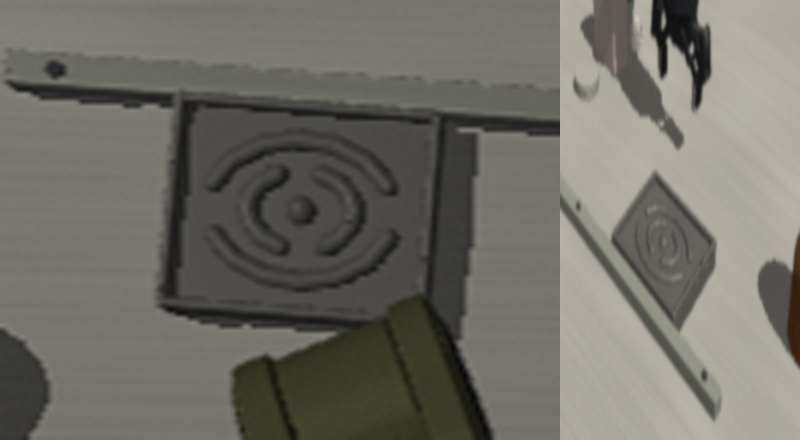

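The feeder lies flat with ridges up, its far edge, crop (178,95)–(440,115), flush along the bar, and the gripper is clear.

```bash
python3 -c "
from rig import ticket
print(ticket.finish_job())"
```

```text
the job is handed in; nothing more can be done
None
```

The grey feeder was pushed over onto its back, ridges up, and slid until its leading edge lay flush along the stop bar; nothing else was touched, and I handed the job in at about 8 s (the hand-in gave no verdict).

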